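Press a plug lid home on the bench lid press and keep the lever held

ROBOT

A 6-joint arm with a two-finger parallel gripper is mounted at the origin on the work surface. World frame = base frame: x ahead of the robot, y to its left, z up, the work surface at z = 0. Lengths are in mm, angles in degrees, forces in N, time in s.
With the tool pointing down it reaches from about 275 to 825 mm from the base axis. Payload 5.2 kg.
Tool frame: the origin (TCP) lies at the very end of the fingers, on their centre line; the grasp point (between the pads) lies 19 mm behind it (ctrl.grasp_offset is the distance from the TCP to the grasp point, in mm); x points along the fingers, z is the direction in which the jaws open and shut, and the axes are right-handed (so a half turn about x gives the same grasp; the last joint's range is limited). The gripper opens to 93 mm and grips with 3 to 60 N. Pads are 15 mm wide; open, the fingers measure 128 mm over their backs; the gripper's body (75 mm by 188 mm) begins 65 mm behind the grasp point.
Start: joints at [-11.62, 14.817, 87.949, -0, 77.235, -11.62], TCP at [550.005, 0.023, 218.653] pointing down, gripper open.
Joint ranges: [-179.93, 179.93], [-52.35, 119.4], [10.71, 147.94], [-69.91, 249.91], [12.55, 155.21], [-178.61, 178.61]. Speed limits (degrees/s): [147.25, 147.25, 180, 180, 180, 180].

INTERFACE

Orientations are given as a 3x3 rotation matrix whose columns are the frame's x, y, z axes.
In Python, from bench import ctrl gives the robot as it stands.
- The arm moves only by the shell command python3 -m pendant 'ROWS' [OPENING] [FORCE]. ROWS is text: rows parted by semicolons, each of 4 numbers parted by spaces: the shift along the tool's x, y, z in units of 40 mm (1.0 is 40 mm), then the turn about the tool's x in units of 6 degrees (1.0 is 6 degrees). In form: tx ty tz roll; .... A call has 1 to 5 rows; each row is the pose to reach, as a shift and turn from the pose measured when the call began, along the tool's axes at that moment; what a row does not reach only later rows make up. A row lasts 1/12 s, in which the tool goes at most 41.7 mm and 7.16 degrees, less where a joint would pass 70% of its speed; a pose out of reach is approached as far as the arm can. A call with a gripper value outside its range is refused whole. OPENING is the closure in counts, from 0 (fully open) to 255 (shut), set as the call begins (- or left out, the last holds). The fingers move at their own pace and stop on an object; FORCE is the grip in N (left out, the last holds). Time passes only in rows, so rows that repeat a pose let the fingers close. It gives the time, the measured TCP pose, the force and the opening at its end, in the units of the state.
- ctrl.get_state(): the state, without advancing time (a new reading comes with each control period).
- ctrl.capture(name): name is "scene" or "side" or "wrist"; returns the picture (480x640x3 uint8, red, green, blue); there is no depth.
- ctrl.camera_params(name): a dict with "K" (3x3 intrinsics, pixels), "extrinsics" (4x4, takes a point from camera to world coordinates); the wrist camera has in their place "T_tool_cam" (4x4, takes a point from camera to tool coordinates, whose origin is the TCP and whose axes are the tool frame's). Camera axes: x right, y down, z forward; pixel columns grow to the right and rows downward; lengths in mm; the calibration is good to about 2 mm. The wrist camera is an equidistant fisheye: a pixel r from the principal point sees the ray r / f radians off the axis. A picture is of the moment at which its call begins: read the wrist's pose just before it. camera_params takes no time and is no camera call.
- ctrl.hand_in(): hands the job in, once; it reports no verdict.
Trained networks look in the newest picture that a camera, given by its name, has taken for a name from the list of things; names that differ only in an ending like _2 or _b are one class to them, and where a whole thing is asked for, a point or a joint stands for the part that bears it (a point fixed in the world has none). Each returns a list of dicts, best first, with "confidence" (0 to 1); they miss things now and then, are a little off and sometimes report something else, mostly with a low value. They report only what shows in the picture. A call takes as long as a camera call.
- ctrl.trace(name, camera): "region" (480x640 bool, what is visible of it) and "box" ([centre column, centre row, width, height] in pixels, round what is visible of it).
- ctrl.place_of(name, camera): "xy" ([column, row] in pixels: a listed point, or the origin of a listed thing).
The state is a dict: "clock": time; "qpos": joint angles; "qd": joint speeds; "tau": joint torques, N m; "tool_pos": TCP position; "eef_rot": TCP orientation; "force": force on the tool from outside, world axes, zero at the start; "wrist_torque": the same for the moment, N m; "width": finger opening in mm.
Only numpy, scipy, OpenCV 4.12 (cv2) and the standard library are available. Lean on these libraries where they do the work, as an engineer would, in place of code of your own. Each camera call takes 0.05 s, during which the arm holds its last target.

TASK

Close the tin that stands in the lid press: slide the V-stop up until it nips the tin against the fixed stop, centred under the pad, and lock the stop there by turning its wing knob clockwise as far as it goes. Then pull the lever right down to its stop, so that the pad drives the lid fully home, and keep it held down: finish while still holding the lever there, without letting go. Leave the tin upright and everything else on the shelf where it is.

Things in the scene. Friction and masses are not known exactly. Their poses are not given: they have to be found in the camera images.
- press: Bench lid press, fixed. Origin on the table below the pad's axis; x points from handle to column, y along the V-stop's slide (the stop comes from +y), z up. Base plate x -80..155, y -95..305 mm, top at z = 16 mm. Column 32 mm dia at x = 105, to z = 266. Head x -24..132, y -35..35, z 160..240 mm, ram to z = 275. Guide strips of the stop at x = +-24, y 110..290, to z = 28 mm
- handle (a point): Centre of the lever's crossbar: a round black grip 22 mm dia, 94 mm long, always level and along the press's y, between two steel side arms at y = +-56 mm (11 mm thick). Free from above and on the robot's side. It takes about 2 N downward here at the top of the stroke, rising to about 10 N at the stop; let go, the lever springs back up
- lever (a joint): Lever, rad: 0 = up, where its spring holds it (crossbar 291 mm above the table); 1.0 = right down at its stop (124 mm). It drives the pad down 24 mm per rad: the pad meets the lid near 0.5, the lid is home near 0.67; beyond that the pad's buffer spring (10 N preload, 2.5 N/mm) is squeezed, to about 30 N on the lid at the stop
- tin: The tin to close, loose, on the base plate under the pad: steel, 74 mm dia, 75 mm high to its rim, about 0.4 kg. Origin: centre of its underside, z up. It starts some millimetres away from the fixed stop
- lid (a joint): Plug lid of that tin, 66 mm dia, 3 mm thick, m: 0 = standing proud (its top 7 mm above the tin's rim), 0.004 = fully home (its top 3 mm above the rim). A friction fit that takes about 7 N to push down and then stays
- stop (a joint): V-stop, an aluminium slide running along the press's y towards the tin (-y), m: 0 = fully back; at 0.050 it has nipped the tin between its V and the fixed stop, centred under the pad. Loose, it slides with about 2 N, plus 2 to 5 N once it pushes the tin; it is easily pushed along by its knob. It starts between 0 and 0.022
- v_apex (a point): Corner of the V of the stop, 18 mm above the base plate. The V opens 90 degrees towards the tin (-y of the press), its faces are 32 mm high and 48 mm long; when the tin is seated in it the tin's axis is 52 mm from this corner
- knob_grip (a point): Wing knob's axis at grip height, 56 mm above the table; it rides on the V-stop, 128 mm further from the tin than the V's corner. The wing is a black bar 46 mm long, 12 mm thick, 43 to 66 mm above the table, on a round hub 26 mm dia; the slide below is 30 mm high. Own x axis along the wing, z up. Lever arms are about 120 mm from it when the tin is nipped
- knob (a joint): Clamp knob of the V-stop, rad: 0 = loose, wing across the slide (along the press's x); turns clockwise from above to tighten, end of turn at 1.45; above about 1.1 it is locked. Starts between 0 and 0.3. Stiff: about 0.1 N m, 0.15 as it bites; stays where it is left
- pad_face (a point): Centre of the underside of the pressing pad, a black disc 60 mm dia, 110 mm above the table with the lever up
- box_closed: Bystander: closed clear storage box, 145 x 200 x 96 mm, latches down. Origin at the centre of its underside
- box_open: Bystander: open clear storage box with piping tips, 135 x 190 x 85 mm, its lid hinged up to 230 mm on its +x side. Origin at the centre of its underside
- loaf_tin: Bystander: dark mini loaf tin, 85 x 145 x 50 mm. Origin at the centre of its underside
- pie_bird: Bystander: white ceramic pie bird, 56 mm dia, 110 mm high. Origin at the centre of its underside
- honey_dipper: Bystander: wooden honey dipper lying down, 165 mm long. Origin on the table under its middle
- spare_tin: Bystander: a taller closed tin, 74 mm dia, 113 mm high, standing on the table. Origin at the centre of its underside
- spare_lid: Bystander: a loose tin lid lying on the table, 66 mm dia, 10 mm high. Origin at the centre of its underside
- nest (a point): Point on the base plate's top, on the pad's axis: where the centre of the tin's underside belongs. The fixed stop is a steel block whose flat face lies 37 mm from here towards -y of the press; it is 50 mm wide, 14 mm thick and rises 32 mm above the base plate
- pivot (a point): Middle of the lever's pivot axis, level along the press's y, at x = 24, y = 0, z = 200 mm of the press. The crossbar's centre goes round it at 175 mm radius: at lever value q it is at x = 24 - 175 cos(0.55 - q), y = 0, z = 200 + 175 sin(0.55 - q) mm of the press

How it is judged (in metres and radians):
On the way, in this order (a step that is already met when the one before it is completed fails the run):
1. the V-stop is slid up and the tin stands centred under the pad (value of joint stop above 0.046 m and horizontal distance between tin and press below 0.004 m), for 0.1 s.
2. the stop is locked with its knob (value of joint knob above 1.1 rad and value of joint stop above 0.046 m), for 0.2 s.
3. the lid is home and the lever is held down (value of joint lid above 0.003 m and value of joint lever above 0.88 rad), for 0.5 s.
At the end, for the whole second after the job is handed in: Robot holds the lever still, above 0.88 rad and touched with over 2 N; lid home (over 3 of 4 mm) with the pad bearing on it with over 15 N; V-stop up to the tin (over 46 mm) and locked (knob over 1.1 rad); tin upright, within 4 mm of the pad axis (all of step 2 and all of step 3 and velocity of joint lever between -0.1 and 0.1 rad/s and contact force between pad and tin above 15 N and contact force between any of the fingers, the arm and lever above 2 N and horizontal distance between tin and press below 0.004 m and angle between tin's own z axis and vertical below 0.05 rad); the arm keeps its last pose, push and grip.
It fails at once if a bystander is moved by more than 30 mm (distance of any of box_closed, box_open, loaf_tin, pie_bird, honey_dipper, spare_tin, spare_lid from where it was at the start of the episode above 0.03 m).
It fails at once if the tin is tipped (angle between tin's own z axis and vertical above 0.25 rad).
It also fails if it takes over 64 s, if anything falls off the work surface, if the arm or the gripper's body presses on something with over 40 N, if the wrist force passes 120 N, or if a joint passes its speed limit or range.

## Working session

There is one attempt and no reset: what is moved stays moved. The work goes in short steps, Python scripts to look and compute and a shell command to move; the robot and the scene stay as the last step left them, time stands still between calls to the robot, and variables do not carry over. Pictures are saved under pics/ and viewed, and the job is handed in when it is done.

```bash
mkdir -p pics; ls; cat > h.py <<'E'
import numpy as np, cv2
from bench import ctrl
def save(n,im): cv2.imwrite('pics/%s.png'%n, im[:,:,::-1])
def ray(cam,uv,st=None):
    p=ctrl.camera_params(cam); K=np.array(p['K'])
    x=(uv[0]-K[0,2])/K[0,0]; y=(uv[1]-K[1,2])/K[1,1]
    if 'extrinsics' in p: T=np.array(p['extrinsics']); d=np.array([x,y,1.])
    else:
        r=np.hypot(x,y); d=np.array([x/r*np.sin(r),y/r*np.sin(r),np.cos(r)]) if r>0 else np.array([0,0,1.])
        st=st or ctrl.get_state(); W=np.eye(4); W[:3,:3]=st['eef_rot']; W[:3,3]=st['tool_pos']; T=W@np.array(p['T_tool_cam'])
    d=T[:3,:3]@d; return T[:3,3],d/np.linalg.norm(d)
def atz(cam,uv,z,st=None):
    o,d=ray(cam,uv,st); return o+d*(z-o[2])/d[2]
def tri(rays):
    A=np.zeros((3,3));b=np.zeros(3)
    for o,d in rays:
        P=np.eye(3)-np.outer(d,d);A+=P;b+=P@o
    X=np.linalg.solve(A,b); return X,[np.linalg.norm((np.eye(3)-np.outer(d,d))@(X-o)) for o,d in rays]
E
python3 - <<'E'
from h import *
st=ctrl.get_state(); print(st)
for c in ['scene','side','wrist']:
    save(c+'0',ctrl.capture(c))
    p=ctrl.camera_params(c); print(c,{k:np.round(np.array(v),3).tolist() if not isinstance(v,str) else v for k,v in p.items()})
names={'handle':None,'knob_grip':56,'v_apex':34,'pad_face':110,'nest':16,'pivot':200,'tin':16,'press':0,'pie_bird':0,'spare_tin':0,'box_open':0,'box_closed':0,'loaf_tin':0,'spare_lid':0,'honey_dipper':0}
for n,z in names.items():
    rs=[]
    for c in ['scene','side','wrist']:
        r=ctrl.place_of(n,c)
        if r:
            uv=r[0]['xy']; o=ray(c,uv,st); rs.append(o)
            print(n,c,np.round(uv),round(r[0]['confidence'],2), None if z is None else np.round(atz(c,uv,z,st)))
    if len(rs)>1: X,e=tri(rs); print('   tri',np.round(X),np.round(e))
E
```

```text
pics
{'clock': 0.0, 'qpos': array([-1.16206400e+01,  1.48579718e+01,  8.80111414e+01, -1.72223831e-03,
        7.72354427e+01, -1.16176056e+01]), 'qd': array([ 0.02224697,  0.09481114,  0.02816264, -0.03781692, -0.00981292,
        0.02766896]), 'tau': array([ 2.41929010e-04, -4.37298238e+01, -2.84004611e+01,  7.19661056e-02,
        4.11791797e-02, -1.14769305e-04]), 'tool_pos': array([5.49443038e+02, 1.16898482e-01, 2.17829371e+02]), 'eef_rot': array([[-1.79334602e-03,  4.65956845e-05,  9.99998391e-01],
       [ 3.38865035e-04,  9.99999942e-01, -4.59880535e-05],
       [-9.99998335e-01,  3.38782017e-04, -1.79336170e-03]]), 'force': array([-0.41251473,  0.56100935, -0.49169109]), 'wrist_torque': array([ 0.02941528, -0.03162079,  0.02149218]), 'width': 93.16113115995238}
scene {'K': [[575.93, 0.0, 314.065], [0.0, 575.93, 237.387], [0.0, 0.0, 1.0]], 'extrinsics': [[0.322, -0.853, 0.41, -156.928], [-0.947, -0.286, 0.15, -288.386], [-0.011, -0.437, -0.9, 1678.803], [0.0, 0.0, 0.0, 1.0]]}
side {'K': [[437.304, 0.0, 321.933], [0.0, 437.304, 244.289], [0.0, 0.0, 1.0]], 'extrinsics': [[-0.8
[... 1672 characters left out ...]
 scene [420. 246.] 0.93 [ 686. -343.    0.]
spare_tin side [301. 265.] 0.71 [ 635. -123.   -0.]
   tri [ 776. -350. -209.] [14. 14.]
box_open scene [180. 203.] 0.56 [588. 458.   0.]
box_open side [200. 406.] 0.8 [592. 466.   0.]
   tri [594. 462.  -9.] [2. 2.]
box_closed scene [477. 316.] 0.83 [ 514. -562.    0.]
box_closed side [372. 214.] 0.74 [ 539. -545.    0.]
   tri [ 534. -564.  -17.] [12. 12.]
loaf_tin side [289. 449.] 0.58 [345. 458.   0.]
spare_lid scene [371. 324.] 0.64 [ 387. -265.    0.]
spare_lid side [380. 260.] 0.73 [ 402. -275.    0.]
spare_lid wrist [215. 395.] 0.98 [ 397. -255.    0.]
   tri [ 394. -264.    0.] [7. 9. 6.]
honey_dipper side [322. 388.] 0.81 [352. 282.   0.]
```

View pics/scene0.png

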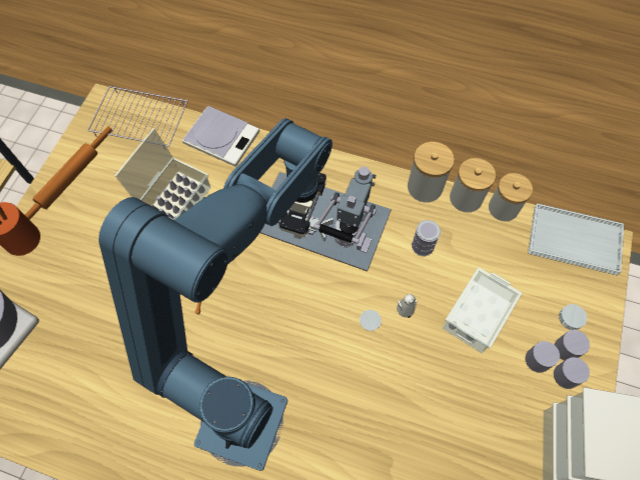

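View pics/side0.png

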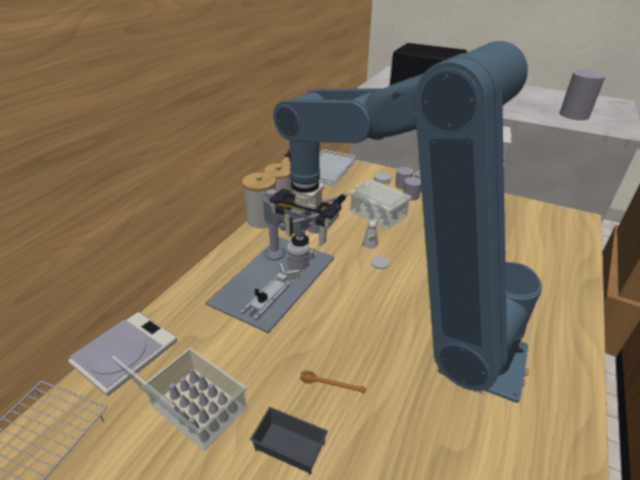

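View pics/wrist0.png

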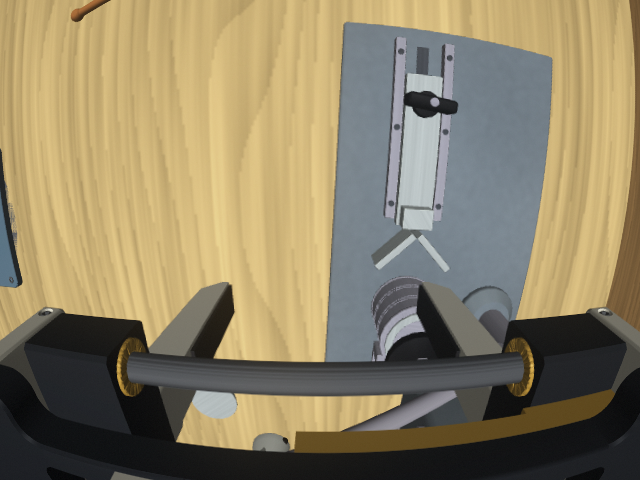

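The wrist view shows the stop with its black wing at about (431,103), slightly turned clockwise. The V is at (415,235), and the plate's far corners are at (346,23) and (552,57). The press x axis lies roughly along world +x.

```bash
python3 - <<'E'
from h import *
st=ctrl.get_state()
for uv,z in [((346,23),16),((552,57),16),((328,360),16),((337,200),16),((401,40),28),((449,45),28),((389,216),28),((437,222),28),((416,232),48),((433,103),66),((408,100),66),((457,107),66)]:
    print(uv,np.round(atz('wrist',uv,z,st),1))
E
```

```text
(346, 23) [569.7 194.3  16. ]
(552, 57) [802.4 184.8  16. ]
(328, 360) [ 553.  -177.9   16. ]
(337, 200) [561.3  13.7  16. ]
(401, 40) [622.1 175.6  28. ]
(449, 45) [670.9 175.1  28. ]
(389, 216) [6.13e+02 1.00e-01 2.80e+01]
(437, 222) [663.7  -5.6  28. ]
(416, 232) [636.8 -10.9  48. ]
(433, 103) [642.9 110.5  66. ]
(408, 100) [620.3 111.7  66. ]
(457, 107) [665.4 108.7  66. ]
```

```bash
python3 -m pendant '0.2 0.7 0.5 -1.1; 0.4 1.4 1.1 -2.2; 0.7 2.1 1.7 -3.3; 0.8 2.75 2.35 -4.4; 0.8 2.75 2.35 -5.5'; python3 -m pendant '0 0 0 -1.1; 0 0 0 -2.2; 0 0 0 -3.3; 0 0 0 -4.4; 0 0 0 -5.5'; python3 -m pendant '0 0 0 -1.1; 0 0 0 -2.2; 0 0 0 -3.3; 0 0 0 -3.3'
python3 - <<'E'
from h import *
st=ctrl.get_state(); print(st['clock'],np.round(st['tool_pos'],1),np.round(st['eef_rot'],3).tolist(),np.round(st['qpos'],1))
im=ctrl.capture('wrist');save('wrist1',im); save('side1',ctrl.capture('side')); save('scene1',ctrl.capture('scene'))
rs=[]
for c in ['scene','side','wrist']:
    for n in ['knob_grip','v_apex','handle','nest','pad_face','tin']:
        r=ctrl.place_of(n,c)
        if r: print(n,c,np.round(r[0]['xy']),round(r[0]['confidence'],2),np.round(atz(c,r[0]['xy'],dict(knob_grip=56,v_apex=34,handle=291,nest=16,pad_face=110,tin=16)[n],st),1))
for r in ctrl.trace('knob','wrist')[:1]:
    print(r['confidence'],r['box'])
    ys,xs=np.nonzero(r['region']); print(cv2.minAreaRect(np.c_[xs,ys].astype(np.float32)))
E
```

```text
clock: 2.82
tool_pos: [646.4, 114.6, 183.7]
eef_rot: [[-0.001, -0.552, 0.834], [0.002, 0.834, 0.552], [-1.0, 0.003, 0.0]]
force: [-0.2, 0.8, -0.9]
width: 92.9
clock: 3.23
tool_pos: [646.4, 114.8, 183.5]
eef_rot: [[-0.002, -0.919, 0.393], [0.002, 0.393, 0.919], [-1.0, 0.002, 0.001]]
force: [0.6, 0.5, 0.3]
width: 92.8
clock: 3.57
tool_pos: [646.4, 114.8, 183.3]
eef_rot: [[-0.002, -0.999, 0.055], [0.002, 0.054, 0.999], [-1.0, 0.002, 0.002]]
force: [-0.4, 0.1, 0.1]
width: 92.8
3.5667 [646.4 114.8 183.3] [[-0.002, -0.999, 0.055], [0.002, 0.054, 0.999], [-1.0, 0.002, 0.002]] [  0.3  27.1  74.9   0.1  78.1 -86.6]
knob_grip scene [281. 211.] 0.49 [639.8 112.3  56. ]
v_apex scene [319. 223.] 0.74 [647.6 -12.6  34. ]
handle scene [335. 232.] 0.69 [ 509.6 -105.8  291. ]
nest scene [343. 242.] 0.92 [ 613.6 -103.8   16. ]
pad_face scene [351. 224.] 0.68 [ 636.5 -120.8  110. ]
tin scene [343. 239.] 0.65 [ 626.  -101.9   16. ]
knob_grip side [262. 294.] 0.69 [639.5 108.3  56. ]
v_apex side [282. 273.] 0.89 [650.3 -24.7  34. ]
handle side [336. 204.] 0.56 [ 504.8 -110.2  291. ]
nest side [299. 263.] 0.65 [ 636.4 -112.    16. ]
pad_face side [301. 237.] 0.54 [ 639.5 -133.2  110. ]
tin side [300. 265.] 0.74 [ 630.9 -106.4   16. ]
knob_grip wrist [319. 230.] 0.72 [644.  111.6  56. ]
v_apex wrist [178. 224.] 0.7 [636.4 -19.1  34. ]
pad_face wrist [ 54. 246.] 0.69 [ 629.7 -108.1  110. ]
tin wrist [114. 227.] 0.69 [ 637.8 -103.9   16. ]
0.59 [318.2, 229.1, 28.1, 59.1]
((318.5, 228.0), (58.0, 27.0), 90.0)
```

View pics/wrist1.png

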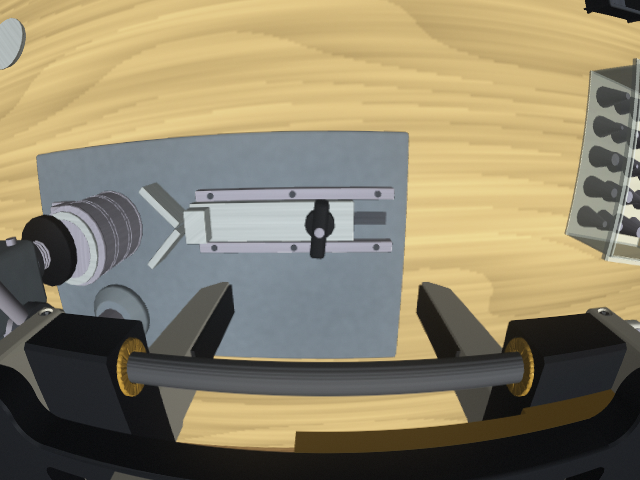

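View pics/side1.png

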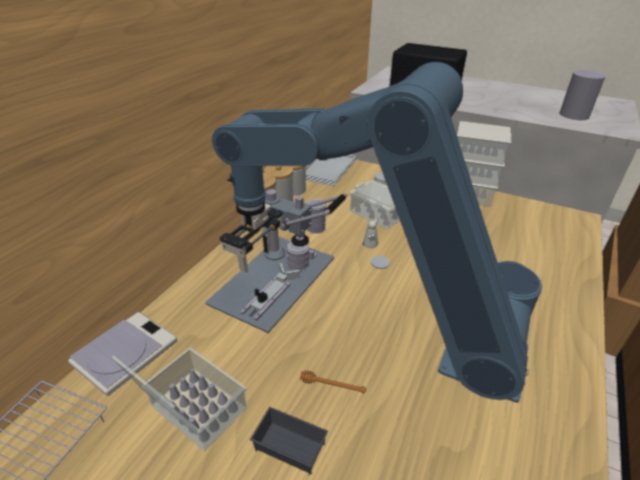

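Wrist picture: the wing runs from (320,201) to (318,257), lined up with the tool's y, and its centre is at about (319,229). Next I descend onto it and grip.

```bash
python3 -m pendant '0.8 0.05 -0.1 0; 1.7 0.05 -0.1 0; 2.5 0.05 -0.1 0; 3.2 0.05 -0.1 0; 3.5 0.05 -0.1 0'; python3 -m pendant '0 0 0 0; 0 0 0 0; 0 0 0 0; 0 0 0 0;0 0 0 0' 255 40;python3 -m pendant '0 0 0 0; 0 0 0 0; 0 0 0 0'
python3 - <<'E'
from h import *
save('wrist2',ctrl.capture('wrist')); save('side2',ctrl.capture('side'))
E
```

```text
clock: 5.08
tool_pos: [641.1, 111.1, 39.1]
eef_rot: [[-0.008, -0.998, 0.059], [0.002, 0.059, 0.998], [-1.0, 0.008, 0.002]]
force: [-0.2, -0.4, -1.1]
width: 93.4
clock: 5.5
tool_pos: [642.6, 111.2, 41.2]
eef_rot: [[-0.004, -0.998, 0.059], [0.002, 0.059, 0.998], [-1.0, 0.005, 0.002]]
force: [0.5, 0.5, 0.7]
width: 64.4
clock: 5.75
tool_pos: [643.1, 111.2, 42.1]
eef_rot: [[-0.003, -0.998, 0.059], [0.002, 0.059, 0.998], [-1.0, 0.003, 0.002]]
force: [0.6, 0.4, -0.8]
width: 44.1
```

View pics/wrist2.png

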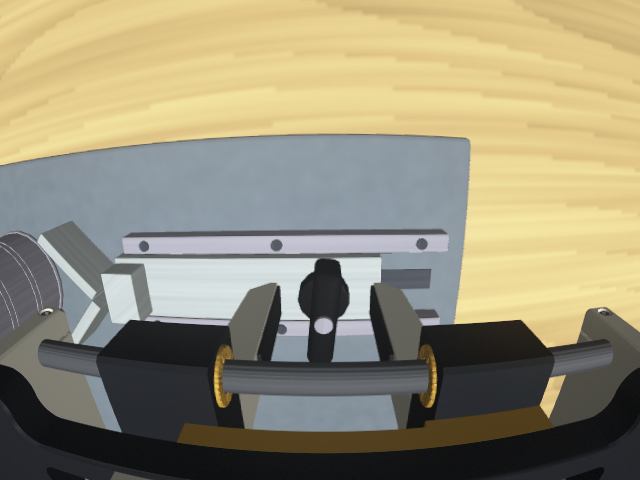

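The fingers straddle the wing, which spans (326,262) to (320,360), but they are still closing. I'll let them finish.

```bash
python3 -m pendant '0 0 0 0; 0 0 0 0; 0 0 0 0; 0 0 0 0;0 0 0 0'; python3 -m pendant '0 0 0 0; 0 0 0 0'
python3 - <<'E'
from h import *
save('wrist3',ctrl.capture('wrist'))
E
```

```text
clock: 6.27
tool_pos: [642.6, 111.1, 41.6]
eef_rot: [[-0.004, -0.998, 0.059], [0.002, 0.059, 0.998], [-1.0, 0.004, 0.002]]
force: [-0.5, -1.4, 2.0]
width: 22.5
clock: 6.43
tool_pos: [642.6, 111.1, 41.5]
eef_rot: [[-0.004, -0.998, 0.059], [0.002, 0.059, 0.998], [-1.0, 0.004, 0.002]]
force: [-0.6, -0.9, 0.4]
width: 22.6
```

View pics/wrist3.png

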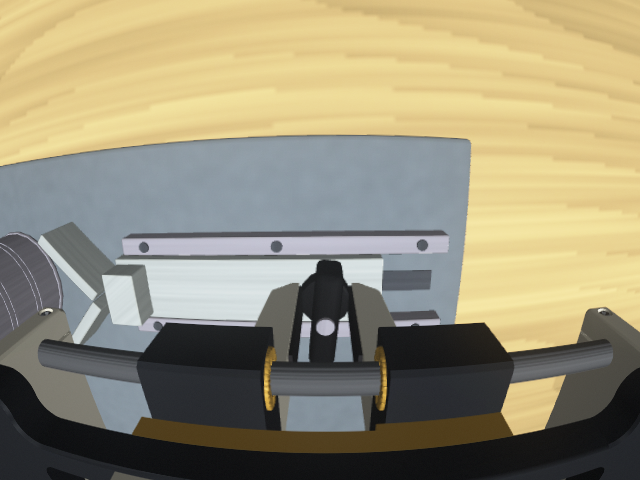

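```bash
cat >> h.py <<'E'
def proj(X,st=None):
    p=ctrl.camera_params('wrist');K=np.array(p['K']);st=st or ctrl.get_state()
    W=np.eye(4); W[:3,:3]=st['eef_rot']; W[:3,3]=st['tool_pos']; T=W@np.array(p['T_tool_cam'])
    c=T[:3,:3].T@(np.array(X)-T[:3,3]); r=np.hypot(c[0],c[1]); a=np.arctan2(r,c[2])
    return np.round([K[0,2]+K[0,0]*a*c[0]/r,K[1,2]+K[1,1]*a*c[1]/r],1)
E
python3 - <<'E'
from h import *
st=ctrl.get_state();R=np.array(st['eef_rot']);t=st['tool_pos']
print('tcp',proj(t),'tcp pads',[proj(t+R@np.array([a,y,z])) for a in(0,-19) for y in (-7.5,7.5) for z in(-11.3,11.3)])
r=ctrl.place_of('knob_grip','wrist');print(r[0]['xy'],[np.round(atz('wrist',r[0]['xy'],z),1) for z in (43,56,66)])
for uv,z in [((329,262),66),((321,362),66),((325,298),43),((326,327),66)]: print(np.round(atz('wrist',uv,z),1))
E
```

```text
tcp [323.  300.7] tcp pads [array([300.8, 313.8]), array([345.3, 313.8]), array([300. , 286.9]), array([345.9, 286.9]), array([298.4, 332.8]), array([347.3, 332.9]), array([297.4, 304. ]), array([348.2, 304.1])]
[323.3, 313.7] [array([649.3, 110.9,  43. ]), array([642.4, 111.3,  56. ]), array([637.2, 111.6,  66. ])]
[613.5 115.4  66. ]
[662.8 109.   66. ]
[640.5 112.2  43. ]
[643.9 112.4  66. ]
```

```bash
python3 - <<'E'
from h import *
im=cv2.imread('pics/wrist3.png')[230:390,200:450]; cv2.imwrite('pics/crop3.png',cv2.resize(im,None,fx=3,fy=3,interpolation=cv2.INTER_CUBIC))
E
```

```text
(no output)
```

View pics/crop3.png

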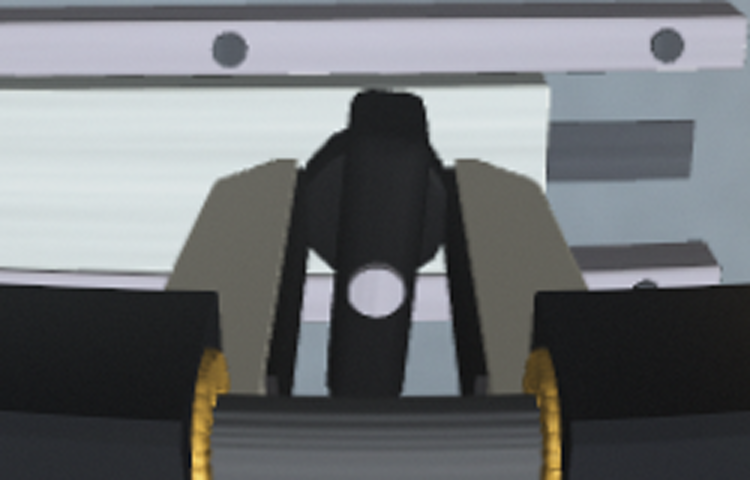

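The tips are gripping the round hub (width 22.6) and not the wing. I'll open a little, raise about 7 mm and grip again.

```bash
python3 -m pendant '0 0 0 0; 0 0 0 0; -0.16 0 0 0;-0.16 0 0 0;-0.16 0 0 0' 165; python3 -m pendant '0 0 0 0; 0 0 0 0; 0 0 0 0; 0 0 0 0;0 0 0 0' 255 45;python3 -m pendant '0 0 0 0'
```

```text
clock: 6.95
tool_pos: [643.2, 111.2, 48.6]
eef_rot: [[-0.003, -0.998, 0.059], [0.002, 0.059, 0.998], [-1.0, 0.003, 0.002]]
force: [-0.8, 0.2, -0.2]
width: 33.0
clock: 7.37
tool_pos: [643.1, 111.1, 48.6]
eef_rot: [[-0.003, -0.998, 0.059], [0.002, 0.059, 0.998], [-1.0, 0.003, 0.002]]
force: [0.3, 0.3, -0.1]
width: 11.6
clock: 7.45
tool_pos: [643.1, 111.1, 48.6]
eef_rot: [[-0.003, -0.998, 0.059], [0.002, 0.059, 0.998], [-1.0, 0.003, 0.002]]
force: [0.3, 0.5, 0.6]
width: 11.4
```

```bash
python3 -m pendant '0 0 -0.2 0; 0 0 -0.45 0; 0 -0.01 -0.7 0; 0 -0.02 -0.9 0; 0 -0.02 -1 0';python3 -m pendant '0 0 0 0;0 0 -0.03 0; 0 0 -0.05 0; 0 0 -0.05 0'
```

```text
clock: 7.87
tool_pos: [641.1, 69.8, 48.5]
eef_rot: [[-0.004, -0.998, 0.06], [0.003, 0.06, 0.998], [-1.0, 0.004, 0.003]]
force: [-1.3, 3.1, 2.0]
width: 11.6
clock: 8.2
tool_pos: [641.0, 67.9, 48.5]
eef_rot: [[-0.004, -0.998, 0.06], [0.003, 0.06, 0.998], [-1.0, 0.004, 0.002]]
force: [-0.6, 2.3, 1.5]
width: 11.4
```

```bash
for i in 1 ; do python3 -m pendant '0 0 -0.02 0;0 0 -0.03 0; 0 0 -0.03 0' | egrep 'pos|force'; done; python3 -m pendant '0 0 -0.02 0;0 0 -0.03 0; 0 0 -0.03 0' | egrep 'pos|force';python3 -m pendant '0 0 -0.02 0;0 0 -0.03 0; 0 0 -0.03 0' | egrep 'pos|force'
```

```text
tool_pos: [640.9, 67.0, 48.5]
force: [-1.1, 4.1, 1.3]
tool_pos: [640.9, 66.2, 48.5]
force: [-0.1, 4.4, 1.7]
tool_pos: [640.9, 66.0, 48.5]
force: [-0.1, 7.0, 0.8]
```

```bash
python3 -m pendant '0 0 -0.04 0;0 0 -0.05 0; 0 0 -0.05 0' | egrep 'pos|force'; python3 -m pendant '0 0 -0.05 0;0 0 -0.08 0; 0 0 -0.08 0' | egrep 'pos|force'
python3 - <<'E'
from h import *
st=ctrl.get_state();print(st['wrist_torque'])
for c in ['wrist','side','scene']: save(c+'4',ctrl.capture(c))
for c in ['side','wrist']:
  for n,z in [('v_apex',34),('tin',16),('nest',16)]:
    r=ctrl.place_of(n,c)
    if r: print(n,c,np.round(r[0]['xy']),round(r[0]['confidence'],2),np.round(atz(c,r[0]['xy'],z,st),1))
E
```

```text
tool_pos: [640.9, 65.9, 48.5]
force: [1.1, 9.9, 0.3]
tool_pos: [640.7, 65.6, 48.6]
force: [0.2, 12.9, 0.4]
[ 2.32436083 -0.1184974  -0.14856109]
v_apex side [290. 265.] 0.64 [647.6 -70.   34. ]
tin side [304. 263.] 0.64 [ 621.3 -119.9   16. ]
nest side [299. 263.] 0.8 [ 637.  -115.3   16. ]
v_apex wrist [111. 287.] 0.72 [634.7 -61.7  34. ]
tin wrist [ 61. 273.] 0.95 [ 631.1 -116.9   16. ]
```

View pics/wrist4.png

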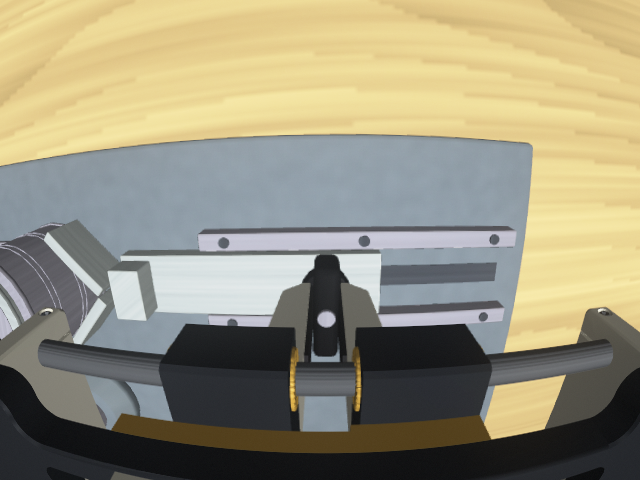

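View pics/side4.png

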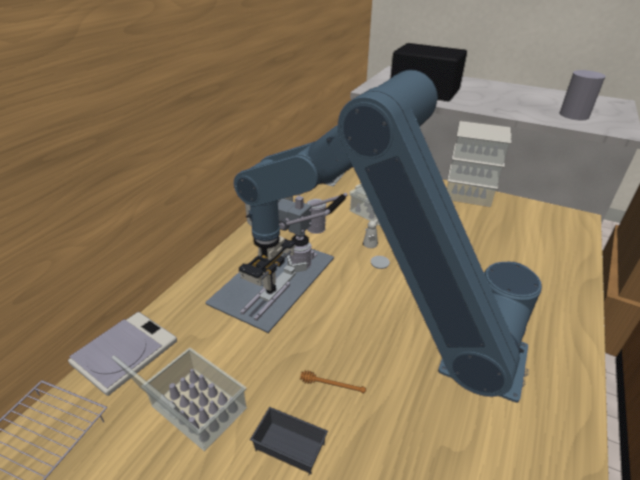

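The stop is nipped: force rose to 13 N with almost no movement, and y = 65.6 against 65.3 predicted. Next I turn the knob clockwise while keeping a light push on the stop.

```bash
python3 -m pendant '0 0 -0.06 1; 0 0 -0.06 2; 0 -0.01 -0.06 3; 0 -0.01 -0.06 4; 0 -0.02 -0.06 5'; python3 - <<'E'
from h import *
print(np.round(ctrl.get_state()['wrist_torque'],2))
E
```

```text
clock: 10.32
tool_pos: [640.8, 65.7, 48.5]
eef_rot: [[-0.004, -0.832, 0.555], [0.015, 0.554, 0.832], [-1.0, 0.011, 0.01]]
force: [-1.6, 12.1, 2.4]
width: 11.7
[2.05 0.26 0.11]
```

```bash
python3 -m pendant '0 -0.05 -0.04 1; 0 -0.06 -0.03 2; 0 -0.06 -0.03 3; 0 -0.06 -0.02 4; 0 -0.06 -0.02 5'; python3 - <<'E'
from h import *
print(np.round(ctrl.get_state()['wrist_torque'],2))
E
```

```text
clock: 10.73
tool_pos: [641.0, 65.9, 48.6]
eef_rot: [[-0.006, -0.44, 0.898], [0.017, 0.898, 0.44], [-1.0, 0.018, 0.002]]
force: [-3.6, 9.3, 4.7]
width: 11.7
[1.32 0.55 0.1 ]
```

```bash
python3 -m pendant '0 -0.05 0.02 1; 0 -0.05 0.03 2; 0 -0.05 0.04 3; 0 -0.05 0.04 4; 0 -0.05 0.04 4.6'; python3 -m pendant '0 -0.04 0 0.6;0 -0.04 0 1;0 -0.04 0 1'; python3 - <<'E'
from h import *
print(np.round(ctrl.get_state()['wrist_torque'],2)); save('wrist5',ctrl.capture('wrist'))
E
```

```text
clock: 11.15
tool_pos: [641.2, 65.6, 48.6]
eef_rot: [[-0.01, 0.03, 1.0], [0.018, 0.999, -0.029], [-1.0, 0.017, -0.011]]
force: [-6.1, 5.9, 7.1]
width: 11.9
clock: 11.4
tool_pos: [641.1, 64.9, 48.7]
eef_rot: [[-0.01, 0.134, 0.991], [0.018, 0.991, -0.134], [-1.0, 0.017, -0.012]]
force: [-0.9, 6.8, 0.9]
width: 13.1
[ 1.12 -0.02  0.91]
```

View pics/wrist5.png

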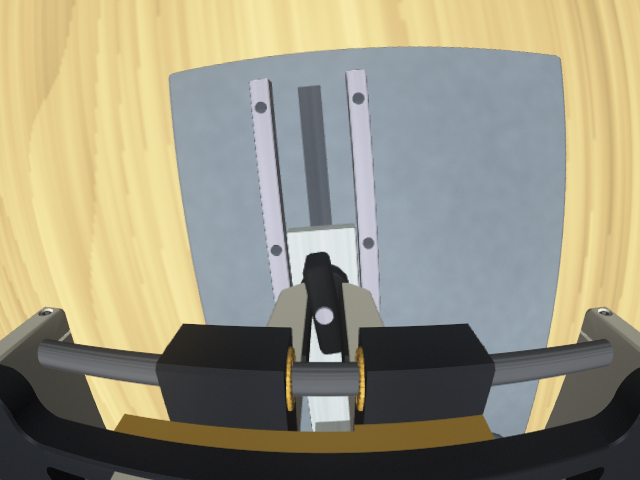

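The knob is at its end: the tool turned on, the torque reached 0.9 N m, and the wing now lies along the slide, from (316,255) to (330,350). I'll release and lift straight up.

```bash
python3 -m pendant '0 0 0 0; 0 0 0 0; 0 0 0 0; 0 0 0 0;0 0 0 0' 150; python3 -m pendant '-0.4 0 0 0; -1.2 0 0 0; -2.1 0 0 0; -3 0 0 0;-4 0 0 0' 80
python3 - <<'E'
from h import *
st=ctrl.get_state()
save('wrist6',ctrl.capture('wrist'));save('side6',ctrl.capture('side'));save('scene6',ctrl.capture('scene'))
for c in ['side','wrist','scene']:
  for n,z in [('v_apex',34),('tin',16),('nest',16),('knob_grip',56),('handle',291)]:
    r=ctrl.place_of(n,c)
    if r: print(n,c,np.round(r[0]['xy']),round(r[0]['confidence'],2),np.round(atz(c,r[0]['xy'],z,st),1))
E
```

```text
clock: 11.87
tool_pos: [641.1, 64.3, 48.6]
eef_rot: [[-0.01, 0.133, 0.991], [0.018, 0.991, -0.132], [-1.0, 0.016, -0.012]]
force: [-0.8, -0.2, -0.2]
width: 37.4
clock: 12.28
tool_pos: [642.0, 61.1, 209.2]
eef_rot: [[-0.012, 0.133, 0.991], [0.018, 0.991, -0.133], [-1.0, 0.016, -0.014]]
force: [-0.0, -0.1, 0.3]
width: 62.7
v_apex side [290. 266.] 0.9 [645.5 -66.9  34. ]
tin side [303. 263.] 0.76 [ 626.5 -120.9   16. ]
nest side [299. 264.] 0.69 [ 636.5 -110.1   16. ]
knob_grip side [269. 285.] 0.4 [642.1  66.6  56. ]
handle side [337. 203.] 0.83 [ 503.5 -112.8  291. ]
tin wrist [340. 365.] 0.88 [ 632.2 -113.    16. ]
nest wrist [334. 334.] 0.46 [631.4 -70.4  16. ]
knob_grip wrist [324. 219.] 0.84 [638.6  69.6  56. ]
v_apex scene [336. 231.] 0.75 [638.7 -74.5  34. ]
tin scene [347. 241.] 0.43 [ 623.7 -115.    16. ]
nest scene [347. 243.] 0.94 [ 616.2 -117.1   16. ]
knob_grip scene [298. 214.] 0.66 [644.1  57.   56. ]
handle scene [337. 231.] 0.66 [ 514.6 -108.4  291. ]
```

View pics/wrist6.png

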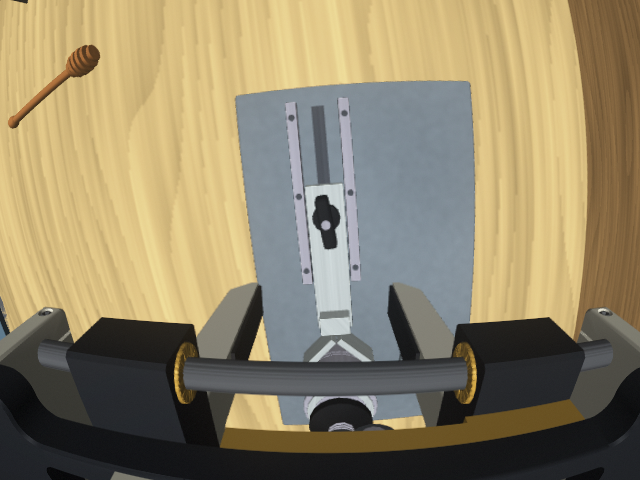

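View pics/side6.png

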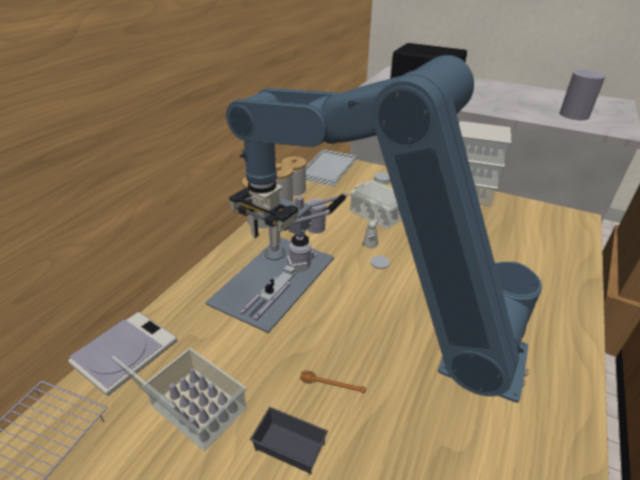

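The tin sits in the V under the pad. The wing is at about 7° short of the slide direction, which matches 1.45 rad, so the stop is locked. Next I go up and over to the lever.

```bash
python3 -m pendant '-0.8 0 0 -0.4; -1.7 0 0 -0.9; -2.6 0 0 -0.9; -3.3 0 0 -0.9;-3.5 0 0 -0.9' 0;  python3 -m pendant '0 -0.8 -0.5 0; 0 -1.7 -1.1 0; 0 -2.5 -1.7 0; 0 -3.3 -2.3 0;0 -4 -2.8 0'
python3 - <<'E'
from h import *
st=ctrl.get_state()
print(np.round(st['eef_rot'],3).tolist())
save('wrist7',ctrl.capture('wrist'));save('side7',ctrl.capture('side'));ctrl.capture('scene')
rs=[]
for c in ['side','wrist','scene']:
  for n,z in [('handle',291),('tin',16),('pad_face',110)]:
    r=ctrl.place_of(n,c)
    if r: print(n,c,np.round(r[0]['xy']),round(r[0]['confidence'],2),np.round(atz(c,r[0]['xy'],z,st),1))
E
```

```text
clock: 13.6
tool_pos: [645.6, 58.9, 354.6]
eef_rot: [[-0.001, 0.038, 0.999], [0.017, 0.999, -0.038], [-1.0, 0.017, -0.002]]
force: [0.2, -1.4, 0.2]
width: 91.1
clock: 14.02
tool_pos: [525.5, -97.9, 351.2]
eef_rot: [[-0.002, 0.039, 0.999], [0.017, 0.999, -0.038], [-1.0, 0.017, -0.003]]
force: [0.1, -0.2, 0.2]
width: 93.1
[[-0.002, 0.039, 0.999], [0.017, 0.999, -0.038], [-1.0, 0.017, -0.003]]
handle side [336. 204.] 0.83 [ 506.  -106.5  291. ]
tin side [302. 263.] 0.73 [ 629.8 -118.5   16. ]
pad_face side [302. 240.] 0.51 [ 629.1 -119.7  110. ]
handle wrist [302. 276.] 0.7 [ 508.6 -107.3  291. ]
tin wrist [403. 204.] 0.63 [ 632.5 -112.    16. ]
pad_face wrist [420. 217.] 0.71 [ 632.8 -109.7  110. ]
handle scene [337. 232.] 0.91 [ 510.6 -109.7  291. ]
tin scene [348. 240.] 0.68 [ 626.4 -118.6   16. ]
pad_face scene [353. 223.] 0.58 [ 642.2 -124.8  110. ]
```

View pics/wrist7.png

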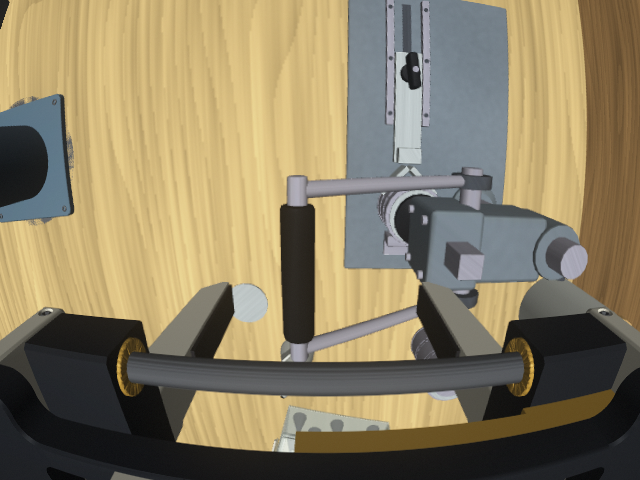

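View pics/side7.png

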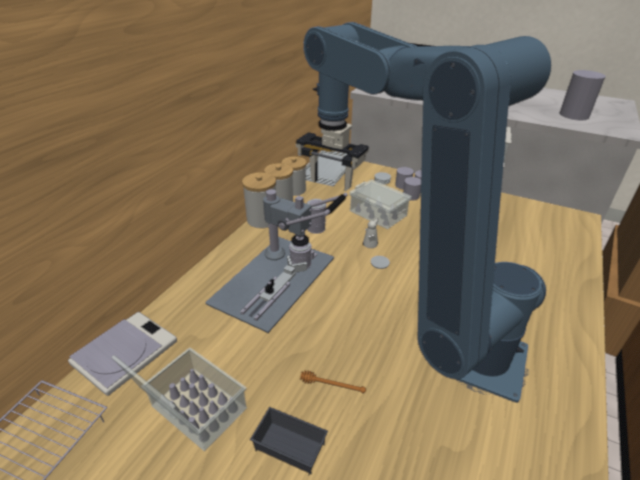

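The bar runs from (297,205) to (297,340) in the wrist view, so the handle is at about (509,-108,291). I go down over it and grip.

```bash
python3 -m pendant '0 -0.26 -0.4 0; 0.5 -0.27 -0.4 0; 1.2 -0.28 -0.4 0; 1.8 -0.3 -0.4 0;2 -0.3 -0.4 0';  python3 -m pendant '0 0 0 0;0 0 0 0;0 0 0 0;0 0 0 0;0 0 0 0' 255 50;python3 -m pendant '0 0 0 0;0 0 0 0;0 0 0 0;0 0 0 0;0 0 0 0'
python3 - <<'E'
from h import *
save('wrist8',ctrl.capture('wrist'))
E
```

```text
clock: 15.03
tool_pos: [509.9, -104.9, 268.1]
eef_rot: [[-0.006, 0.037, 0.999], [0.019, 0.999, -0.036], [-1.0, 0.019, -0.007]]
force: [-0.9, -0.2, -0.8]
width: 92.9
clock: 15.45
tool_pos: [510.7, -105.2, 269.5]
eef_rot: [[-0.004, 0.036, 0.999], [0.018, 0.999, -0.036], [-1.0, 0.018, -0.005]]
force: [-0.7, 0.2, -0.1]
width: 63.9
clock: 15.87
tool_pos: [510.7, -105.2, 269.5]
eef_rot: [[-0.004, 0.036, 0.999], [0.018, 0.999, -0.036], [-1.0, 0.018, -0.005]]
force: [-0.4, -0.4, 0.4]
width: 30.9
```

View pics/wrist8.png

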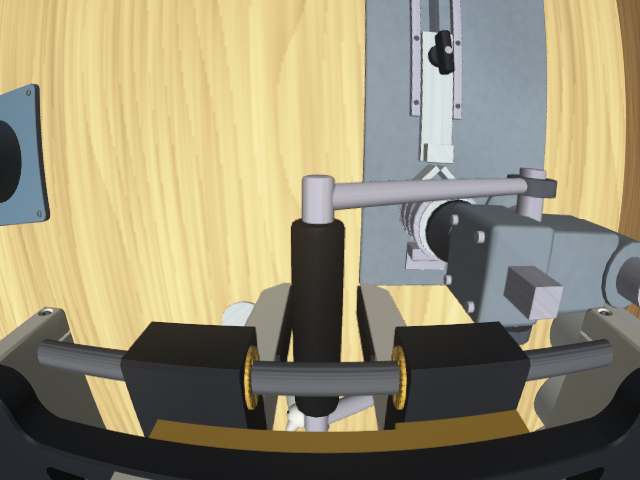

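```bash
python3 -m pendant '0 0 0 0;0 0 0 0;0 0 0 0'
python3 - <<'E'
import numpy as np
f=lambda q:np.array([24-175*np.cos(.55-q),200+175*np.sin(.55-q)])
for q in np.arange(0,1.06,.1): print(round(q,2),np.round(f(q)-f(0),1),np.round((f(q)-f(0))/40,2))
E
```

```text
clock: 16.17
tool_pos: [506.9, -105.0, 269.3]
eef_rot: [[-0.012, 0.037, 0.999], [0.019, 0.999, -0.037], [-1.0, 0.018, -0.013]]
force: [-9.0, -0.8, 4.7]
width: 20.6
0.0 [0. 0.] [0. 0.]
0.1 [ -8.4 -15.4] [-0.21 -0.38]
0.2 [-15.2 -31.5] [-0.38 -0.79]
0.3 [-20.4 -48.2] [-0.51 -1.2 ]
0.4 [-23.8 -65.3] [-0.6  -1.63]
0.5 [-25.6 -82.7] [-0.64 -2.07]
0.6 [ -25.6 -100.2] [-0.64 -2.51]
0.7 [ -23.8 -117.6] [-0.6  -2.94]
0.8 [ -20.4 -134.8] [-0.51 -3.37]
0.9 [ -15.2 -151.5] [-0.38 -3.79]
1.0 [  -8.4 -167.6] [-0.21 -4.19]
```

Gripped (width 20.6). I follow the arc down.

```bash
python3 -m pendant '0.38 0 -0.2 0;0.79 0 -0.38 0;1.2 0 -0.5 0;1.63 0 -0.6 0;2.07 0 -0.64 0'; python3 -m pendant '0 0 0 0'
```

```text
clock: 16.58
tool_pos: [481.8, -103.8, 188.4]
eef_rot: [[-0.007, 0.037, 0.999], [0.015, 0.999, -0.037], [-1.0, 0.015, -0.007]]
force: [0.2, -2.5, 8.5]
width: 20.8
clock: 16.67
tool_pos: [481.7, -103.8, 186.8]
eef_rot: [[-0.006, 0.037, 0.999], [0.016, 0.999, -0.037], [-1.0, 0.015, -0.007]]
force: [-0.6, 2.6, 1.0]
width: 21.0
```

```bash
python3 -m pendant '0.44 0 0 0;0.87 0 0.04 0;1.3 0 0.13 0;1.72 0 0.26 0;2.15 0 0.43 0'; python3 -m pendant '0.05 0 0 0;0.05 0 0 0'
```

```text
clock: 17.08
tool_pos: [494.5, -104.3, 100.4]
eef_rot: [[-0.014, 0.036, 0.999], [0.013, 0.999, -0.036], [-1.0, 0.013, -0.015]]
force: [-14.8, -7.7, 8.3]
width: 20.8
clock: 17.25
tool_pos: [495.0, -104.5, 98.8]
eef_rot: [[-0.014, 0.036, 0.999], [0.013, 0.999, -0.036], [-1.0, 0.013, -0.014]]
force: [-3.6, 0.1, 9.4]
width: 20.6
```

```bash
python3 -m pendant '0.08 0 0.04 0;0.12 0 0.06 0;0.12 0 0.06 0;0.12 0 0.06 0';python3 -m pendant '0.1 0 0.02 0;0.1 0 0.02 0;0.1 0 0.02 0;0.1 0 0.02 0'
python3 - <<'E'
from h import *
save('wrist9',ctrl.capture('wrist'));save('side9',ctrl.capture('side'));save('scene9',ctrl.capture('scene'));st=ctrl.get_state();print(st['force'],st['tool_pos'])
for c in ['side','wrist','scene']:
  for n,z in [('handle',124),('tin',16),('pad_face',90)]:
    r=ctrl.place_of(n,c)
    if r: print(n,c,np.round(r[0]['xy']),round(r[0]['confidence'],2),np.round(atz(c,r[0]['xy'],z,st),1))
im=cv2.imread('pics/side9.png')[140:310,200:400]; cv2.imwrite('pics/crop9.png',cv2.resize(im,None,fx=3.5,fy=3.5,interpolation=cv2.INTER_CUBIC))
E
```

```text
clock: 17.58
tool_pos: [496.6, -104.7, 95.0]
eef_rot: [[-0.016, 0.036, 0.999], [0.013, 0.999, -0.036], [-1.0, 0.013, -0.016]]
force: [-5.2, -0.4, 8.5]
width: 21.2
clock: 17.92
tool_pos: [497.6, -104.7, 92.7]
eef_rot: [[-0.014, 0.036, 0.999], [0.013, 0.999, -0.036], [-1.0, 0.012, -0.015]]
force: [-5.6, 0.9, 9.5]
width: 20.8
[-5.31541399  1.27090298 11.25536269] [ 497.63224794 -104.74224708   92.78982842]
handle side [335. 251.] 0.74 [ 500.9 -101.3  124. ]
tin side [300. 264.] 0.65 [ 631.6 -113.3   16. ]
pad_face side [301. 245.] 0.41 [ 633.2 -121.8   90. ]
handle wrist [325. 338.] 0.75 [ 496.9 -107.9  124. ]
tin wrist [508. 259.] 0.74 [ 632.7 -113.9   16. ]
pad_face wrist [560. 298.] 0.68 [ 633.8 -114.1   90. ]
handle scene [334. 257.] 0.93 [ 510.  -107.1  124. ]
tin scene [345. 240.] 0.46 [ 622.5 -109.4   16. ]
pad_face scene [352. 228.] 0.49 [ 634.2 -125.4   90. ]
```

View pics/wrist9.png

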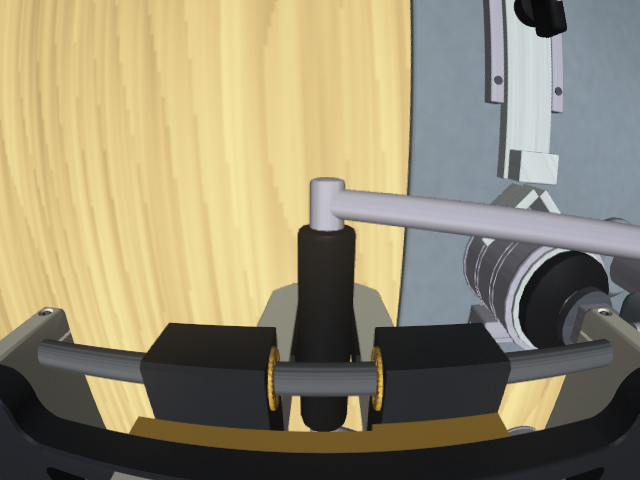

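View pics/crop9.png

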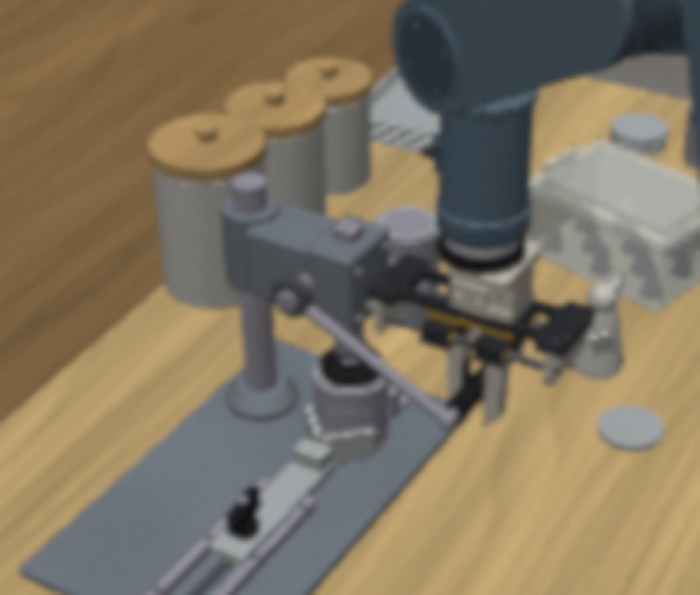

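```bash
python3 - <<'E'
from h import *
st=ctrl.get_state()
for z in (114,124,134): print(z,[np.round(atz('wrist',uv,z),1) for uv in [(327,229),(327,181),(325,338)]])
c2=np.cos(np.radians(-2.4));s2=np.sin(np.radians(-2.4));R=np.array([[c2,-s2,0],[s2,c2,0],[0,0,1]]);o=np.array([634.5,-114,0])
for q in (.8,.85,.9,.95,1.):
    x=24-175*np.cos(.55-q);z=200+175*np.sin(.55-q)
    P=[o+R@np.array(v) for v in ([x,47,z+11],[x,61,z],[x-11,30,z],[x+11,30,z],[x,0,z])]
    E=np.linalg.inv(np.array(ctrl.camera_params('side')['extrinsics']));K=np.array(ctrl.camera_params('side')['K'])
    def ps(p): c=K@(E@np.append(p,1))[:3]; return np.round(c[:2]/c[2],1)
    # scene
    E2=np.linalg.inv(np.array(ctrl.camera_params('scene')['extrinsics']));K2=np.array(ctrl.camera_params('scene')['K'])
    c=K2@(E2@np.append(P[4],1))[:3]
    print(q,round(z,1),[proj(p).tolist() for p in P],'side end',ps(P[1]),'ctr',ps(P[4]),'scene ctr',np.round(c[:2]/c[2],1))
E
```

```text
114 [array([499. , -62.9, 114. ]), array([499.7, -43.3, 114. ]), array([ 496.4, -114. ,  114. ])]
124 [array([499.2, -60.5, 124. ]), array([499.8, -42.1, 124. ]), array([ 496.8, -108.1,  124. ])]
134 [array([499.4, -58. , 134. ]), array([499.9, -41. , 134. ]), array([ 497.1, -102.1,  134. ])]
0.8 156.7 [[295.5, 271.1], [298.2, 211.9], [265.1, 308.6], [334.8, 310.0], [301.7, 384.9]] side end [330.  253.1] ctr [339.3 242.6] scene ctr [332.7 258.9]
0.85 148.3 [[306.2, 261.1], [308.1, 206.6], [276.1, 297.8], [341.6, 298.8], [309.7, 371.3]] side end [329.2 255.1] ctr [338.5 244.6] scene ctr [332.9 259.3]
0.9 140.0 [[316.8, 252.5], [318.0, 202.1], [287.0, 288.3], [348.9, 289.1], [317.9, 359.1]] side end [328.3 257. ] ctr [337.6 246.4] scene ctr [333.2 259.7]
0.95 131.9 [[327.2, 245.2], [327.8, 198.2], [297.8, 279.9], [356.4, 280.6], [326.4, 348.1]] side end [327.3 258.8] ctr [336.6 248.2] scene ctr [333.5 259.8]
1.0 123.9 [[337.6, 238.9], [337.6, 194.8], [308.5, 272.6], [364.1, 273.1], [335.0, 338.3]] side end [326.2 260.4] ctr [335.5 249.9] scene ctr [333.9 259.9]
```

```bash
python3 - <<'E'
import cv2
for n,(r0,r1,c0,c1) in {'side9':(200,290,260,370),'wrist9':(160,360,250,420)}.items():
    im=cv2.imread(f'pics/{n}.png')[r0:r1,c0:c1]; f=min(780/(c1-c0),590/(r1-r0)); cv2.imwrite(f'pics/z_{n}.png',cv2.resize(im,None,fx=f,fy=f,interpolation=cv2.INTER_CUBIC)); print(n,f)
E
```

```text
side9 6.555555555555555
wrist9 2.95
```

View pics/z_side9.png

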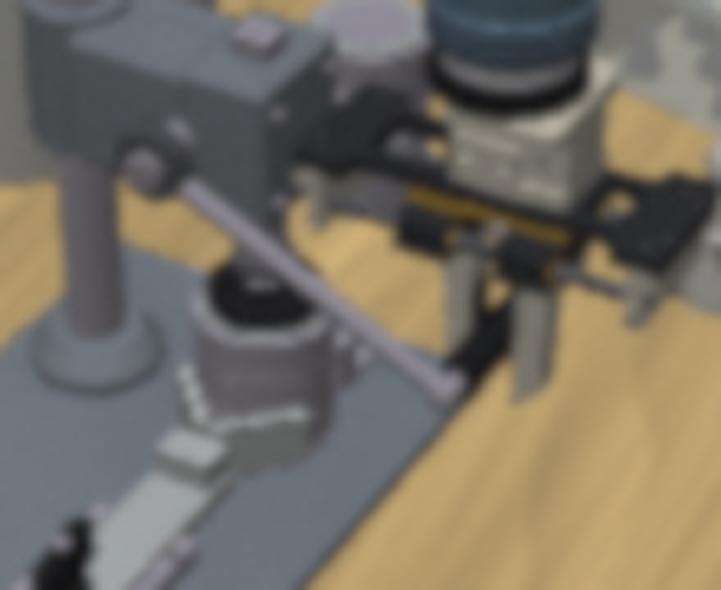

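View pics/z_wrist9.png

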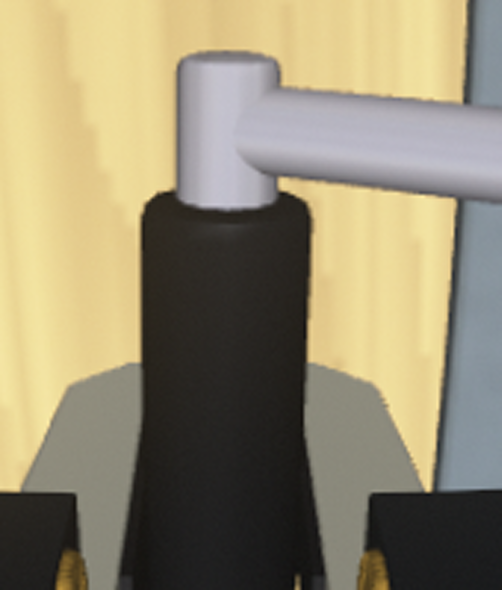

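The bar's apparent width is 56 px, against 55.6 expected at q = 1.0 and 58.6 at 0.95, so the lever is at or very near its stop. I raise the grip force and check that it holds.

```bash
python3 -m pendant '0 0 0 0;0 0 0 0;0 0 0 0' 255 60;python3 -m pendant '0.1 0 0 0;0.1 0 0 0;0.1 0 0 0;0.1 0 0 0;0.1 0 0 0';python3 -m pendant '0.15 0 0 0;0.15 0 0 0;0.15 0 0 0;0.15 0 0 0;0.15 0 0 0'
```

```text
clock: 18.77
tool_pos: [497.0, -104.7, 94.1]
eef_rot: [[-0.015, 0.036, 0.999], [0.013, 0.999, -0.036], [-1.0, 0.012, -0.016]]
force: [-5.7, 0.2, 9.8]
width: 20.7
clock: 19.18
tool_pos: [497.9, -104.8, 92.2]
eef_rot: [[-0.013, 0.036, 0.999], [0.012, 0.999, -0.036], [-1.0, 0.011, -0.013]]
force: [-3.2, 2.0, 11.8]
width: 20.6
clock: 19.6
tool_pos: [498.8, -104.9, 90.3]
eef_rot: [[-0.01, 0.036, 0.999], [0.011, 0.999, -0.036], [-1.0, 0.01, -0.01]]
force: [-8.8, 3.0, 28.9]
width: 20.8
```

```bash
python3 -m pendant '0.1 0 0 0;0.1 0 0 0;0.1 0 0 0;0.1 0 0 0;0.1 0 0 0'; python3 - <<'E'
from h import *
st=ctrl.get_state();print(np.round(st['force'],1),np.round(st['tool_pos'],1),np.round(st['tau'],1))
save('wristA',ctrl.capture('wrist'));save('sideA',ctrl.capture('side'));ctrl.capture('scene')
st2=ctrl.get_state();print(np.round(st2['force'],1),np.round(st2['tool_pos'],1))
for c in ['side','wrist','scene']:
  for n,z in [('handle',124),('tin',16),('nest',16),('pad_face',86),('v_apex',34),('knob_grip',56)]:
    r=ctrl.place_of(n,c)
    if r: print(n,c,np.round(r[0]['xy']),round(r[0]['confidence'],2),np.round(atz(c,r[0]['xy'],z,st),1))
im=cv2.imread('pics/wristA.png')[160:360,240:640]; cv2.imwrite('pics/z_wristA.png',cv2.resize(im,None,fx=1.95,fy=1.95,interpolation=cv2.INTER_CUBIC))
c2=np.cos(np.radians(-2.4));s2=np.sin(np.radians(-2.4));R=np.array([[c2,-s2,0],[s2,c2,0],[0,0,1]]);o=np.array([634.5,-114,0])
for q in (.85,.9,.95,1.):
    x=24-175*np.cos(.55-q);z=200+175*np.sin(.55-q)
    print(q,[proj(o+R@np.array(v)).tolist() for v in ([x-11,30,z],[x+11,30,z])])
E
```

```text
clock: 20.02
tool_pos: [498.9, -104.9, 90.2]
eef_rot: [[-0.009, 0.035, 0.999], [0.01, 0.999, -0.035], [-1.0, 0.009, -0.009]]
force: [-10.2, 3.6, 29.6]
width: 20.9
[-10.2   3.6  29.6] [ 498.9 -104.9   90.2] [ -0.5 -28.6 -20.5   0.4  -3.7  -0.1]
[-10.4   2.9  29.7] [ 498.9 -104.9   90.2]
handle side [336. 250.] 0.56 [ 499.1 -106.3  124. ]
tin side [299. 262.] 0.78 [ 638.1 -117.2   16. ]
nest side [299. 263.] 0.79 [ 638.3 -113.4   16. ]
pad_face side [301. 245.] 0.53 [ 634.8 -124.5   86. ]
v_apex side [291. 267.] 0.84 [637.8 -62.2  34. ]
knob_grip side [267. 284.] 0.58 [648.3  64.2  56. ]
handle wrist [327. 340.] 0.57 [ 498.6 -107.6  124. ]
tin wrist [506. 259.] 0.75 [ 632.1 -114.1   16. ]
pad_face wrist [561. 301.] 0.58 [ 638.  -117.1   86. ]
v_apex wrist [525. 193.] 0.6 [633.1 -61.   34. ]
handle scene [335. 261.] 0.85 [ 499.1 -112.1  124. ]
tin scene [347. 238.] 0.7 [ 632.4 -113.    16. ]
nest scene [346. 242.] 0.95 [ 620.  -114.2   16. ]
pad_face scene [350. 229.] 0.53 [ 631.6 -120.9   86. ]
0.85 [[272.2, 301.1], [339.1, 302.1]]
0.9 [[283.4, 291.2], [346.4, 291.9]]
0.95 [[294.4, 282.5], [354.1, 283.1]]
1.0 [[305.4, 274.8], [361.9, 275.3]]
```

View pics/z_wristA.png

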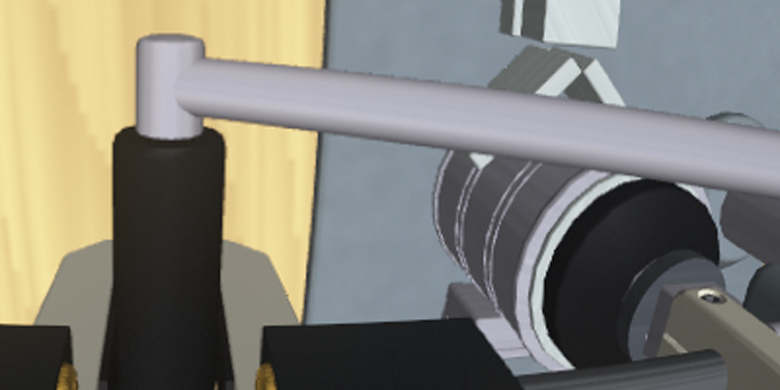

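```bash
python3 - <<'E'
from h import *
print(ctrl.hand_in())
st=ctrl.get_state();print(st['clock'],np.round(st['force'],1),np.round(st['tool_pos'],1),st['width'])
E
```

```text
the job is handed in; nothing more can be done
None
the job is handed in; nothing more can be done
```

I closed the tin and handed the job in at about 20 s on the robot's clock, with the gripper still holding the lever down. The hand-in gave no verdict, so success rests on my own last checks.

- **Stop:** I gripped the wing knob and slid the V-stop up until it nipped the tin. The force rose to 13 N with almost no movement, and the knob was at y = 65.6 mm, against 65.3 predicted. My first grip caught the hub below the wing, so I opened, raised about 7 mm and gripped again.
- **Lock:** I turned the knob clockwise until it would go no further (0.9 N m at the wrist). Afterwards the wing stood about 7° short of the slide's line, which matches its end of turn at 1.45 rad.
- **Lever:** I gripped the crossbar and followed its arc down. The bar slipped about 11 mm in the fingers on the way. Pushing on with 60 N of grip brought the force to 30 N down and 10 N sideways, with the tool standing still.
- **Last pictures:** The bar's apparent width was 55 px, which fits the lever fully down (about 1.0 rad). The tin stood upright in the V with the pad on its lid.

Not every check agreed:

- **Lever angle:** Just before the last push, the end of the bar in the side picture suggested about 0.93 rad. I did not repeat that reading afterwards.
- **Tin position:** The networks' estimates of the tin and pad positions differed by a few millimetres between cameras. Centring to within 4 mm rests mainly on the nip.
- **Lid and pad force:** I could not measure either directly.

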